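Load and pin a clamshell drill jig

ROBOT

A 6-joint arm with a two-finger parallel gripper is mounted at the origin on a cart in front of the work surface, level with it; the furniture and walls round the work are solid. World frame = base frame: x ahead of the robot, y to its left, z up, the work surface at z = 0. Lengths are in m, angles in rad, forces in N, time in s.
With the tool pointing down it reaches from about 0.275 to 0.875 m from the base axis. Payload 12.5 kg.
Tool frame: the origin (TCP) lies between the finger pads; the fingertips stand 14 mm ahead of it and the grasp point (between the pads) lies 5 mm behind it; z points along the fingers, y is the line along which they close (so a half turn about z gives the same grasp; the last joint's range is limited). The gripper opens to 85 mm and grips with 20 to 120 N. Pads are 22 mm wide; open, the fingers measure 114 mm over their backs; the gripper's body (76 mm by 85 mm) begins 54 mm behind the grasp point. The pads swing forward as they close: fully open they stand 13 mm farther back than shut.
Start: joints at [-1.374, 0.351, 1.652, -0, 1.139, -0.085], TCP at [0.153, -0.528, 0.211] pointing down, gripper open.
Joint ranges: [-2.75, 2.75], [-0.79, 2.1], [0.01, 2.65], [-1.57, 4.71], [0.07, 3.14], [-2.87, 2.87]. Speed limits (rad/s): [2.22, 2.22, 2.79, 3.14, 3.14, 3.14].

INTERFACE

Orientations are given as [roll, pitch, yaw] about the fixed x, y, z axes, in that order (R = Rz(yaw) Ry(pitch) Rx(roll)).
In Python, from rig import manip gives the robot as it stands.
- The arm moves only by the tool move_arm, never from a script. Its argument "targets" is text: rows parted by semicolons, each of 7 numbers parted by spaces: the shift along the tool's x, y, z scaled (see below), then the turn, a rotation vector about the tool's x, y, z scaled (see below), then the gripper's target within -1 to 1 (fully open at 1, half-way at 0, shut at -1). A call has 1 to 20 rows; each row shifts and turns the commanded pose from where the row before left it, along the tool's axes as they then stand; what a row does not reach is not made up. The controller multiplies each number of a shift by 200 mm and each number of a turn by 90 degrees. A row lasts 1/8 s, in which the tool goes at most 62.5 mm and 10.7 degrees, less where a joint would pass 70% of its speed; a pose out of reach is approached as far as the arm can. A call with a number of a shift or a turn outside -1 to 1 is refused whole. A call with a gripper value outside its range is refused whole. The fingers move at their own pace and stop on an object; the grip force is fixed at half the most. Time passes only in rows, so rows that do not move let the fingers close. It gives the time, the measured TCP pose, the force, the opening and the grip force at its end, in the units of the state.
- manip.get_obs(): the state, without advancing time (a new reading comes with each control period).
- manip.snapshot(name): name is "scene" or "top"; returns a dict with "frame" (420x560x3 uint8, blue, green, red), "range_z" (420x560 float32, m along the optical axis (not along the pixel's ray), 0 where there is no reading), "fx", "fy", "cx", "cy" (pixels), "rvec" (rotation vector, rad) and "tvec" (3), from world to camera coordinates, as OpenCV has them. Camera axes: x right, y down, z forward; pixel columns grow to the right and rows downward; lengths in m; the calibration is good to about 2 mm. A picture is of the moment at which its call begins.
- manip.finish_job(): hands the job in; it is judged then, once.
The state is a dict: "time_s": time; "q": joint angles; "dq": joint speeds; "joint_torque": joint torques, N m; "tool_pos": TCP position; "eef_rot": TCP orientation; "contact_force": force on the tool from outside, world axes, zero at the start; "ft_torque": the same for the moment, N m; "finger_gap": opening from 0.0 (shut) to 1.0 (fully open); "finger_force": force on a finger pad.
Only numpy, scipy, OpenCV 4.12 (cv2) and the standard library are available. Lean on these libraries where they do the work, as an engineer would, in place of code of your own. Each camera call takes 0.05 s, during which the arm holds its last target. There are 200 camera calls.

TASK

Load the hinged drill jig: push the loose steel blank on its base fully against both stop bars, the long one at the rear and the short one at its side, then swing the open upper half down onto it. Then take the loose pin from its holder block and push it down through the holes in both halves until its collar bears on the upper half and the halves are pressed fully shut. A spring pad in the upper half lifts it ajar if let go, so finish while still holding the pin by its knob and pressing it down; leave the box, the bottle and the collet that stand around alone.

Things in the scene. Friction and masses are not known exactly. Their poses are not given: they have to be found in the camera images.
- board: Raised plywood work board, fixed on the bench: 290 (x) x 570 (y) x 45 mm, on which everything stands. Origin at the centre of its underside; its top face is 45 mm above the bench (z = 0.045 m).
- jig: Base of the clamshell jig, fixed: aluminium plate 160 (x) x 140 (y) x 20 mm. Origin at the centre of its underside, on the board; z up, x towards the hinge side, away from the robot. Two steel stop bars, 8 mm wide, stand 10 mm out of its top: the rear one along y, front face at x = 33, y from -45 to 60 mm; the side one along x from -17 to 17, inner face at y = -35. Pin hole at (-50, 0).
- jig_seat (a point): Where the centre of the blank lies once it lies against both stop bars, its long edges along the jig's y: at x = 13, y = 0 mm in the jig's frame, 26 mm above the board. Axes as the jig's.
- jig_hole (a point): Centre of the mouth of the pin hole in the base plate (13 mm diameter with a 2 mm chamfer, right through), 20 mm above the board; z up.
- lid_hinge (a point): Middle of the hinge axis, which runs along the jig's y at x = 60 mm, 41 mm above the board. The upper half is a plate 10 mm thick and 100 wide that reaches 133 mm from this axis, with a tongue 44 wide and 8 thick in its middle going on to 157 mm. Hinge lugs (50 mm above the board) stand at x 51 to 69, y 30 to 50 mm on either side.
- lid (a joint): Hinge of the upper half: 0 rad = shut and level, grows as it opens up and back, to 2.1. Starts open, leaning away from the robot, at 1.85 to 2.0. 0.2 kg, with friction and damping: it stays when steeply open; pushed over from behind to below about 1 it sinks by itself in about 2 s.
- pad_face (a point): Centre of the face of the rubber spring pad, 18 mm diameter, on the underside of the upper half, 50 mm from the hinge, standing 8 mm out. Resting by it on the blank the upper half stays ajar at 0.05 to 0.1 rad, and springs back to 0.03 to 0.06 when let go. About 5 N straight down on the pin shuts it, then its underside is 36 and its top 46 mm above the board.
- lid_hole (a point): Centre of the mouth of the pin hole in the top face of the upper half (13.5 mm diameter, 2 mm chamfer, right through), 110 mm from the hinge axis. The frame turns with the upper half; shut, its z points up and it stands 46 mm above the board right over the hole in the base.
- blank_center (a point): Centre of the loose flat steel blank, 40 (x) x 70 (y) x 12 mm, 0.2 kg, lying flat on the jig's base plate (centre 26 mm above the board), clear of both stop bars at the start. z up.
- pin_knob (a point): Centre of the knob of the loose steel pin, upright in its holder block. Knob 23 mm diameter, 34 high; below it a collar of diameter 26, 6 thick (17 to 23 mm below this point), then a shank of diameter 10, 38 long, its last 6 mm tapered, tip 61 mm below this point. z up along the pin. Fully home in the shut jig this point is 69 mm above the board.
- holder: Dark steel block 50 x 50 x 45 mm fixed on the board, with one upright hole (14 mm) in its top, in which the pin stands with its collar on the top face. Origin at the centre of its underside. It stands left or right of the jig.
- bit_box_mid (a point): Centre of a small box with a grey lid, 60 x 67 x 44 mm, loose; a bystander.
- oil_bottle_mid (a point): Centre of a small oil bottle, 42 x 42 x 128 mm, standing loose; a bystander.
- collet_3_mid (a point): Centre of a grey collet, 24 x 24 x 31 mm, standing loose; a bystander.
Things that resemble listed ones, but are neither listed nor needed, are in the scene too. What is shaped like the part that bears pin_knob but orange is not meant.

How it is judged:
On the way, in this order (a step that is already met when the one before it is completed fails the run):
1. with the jig open, the blank lies against both stop bars (x of blank_center in the frame of jig between 0.0105 and 0.0155 m and y of blank_center in the frame of jig between -0.0025 and 0.0025 m and z of blank_center in the frame of jig below 0.029 m and angle between the y axis of blank_center and the y axis of jig, either way round below 0.05 rad and value of joint lid above 0.6 rad), for 0.2 s.
2. the upper half is swung down onto the blank (x of blank_center in the frame of jig between 0.0105 and 0.0155 m and y of blank_center in the frame of jig between -0.0025 and 0.0025 m and z of blank_center in the frame of jig below 0.029 m and angle between the y axis of blank_center and the y axis of jig, either way round below 0.05 rad and value of joint lid below 0.12 rad), for 0.2 s.
3. the pin is pushed through the holes of both halves (horizontal distance between pin_knob and jig_hole below 0.005 m and z of pin_knob in the frame of jig below 0.08 m and angle between the z axis of pin_knob and the z axis of jig, either way round below 0.08 rad), for 0.1 s.
At the end, for the whole second after the job is handed in: Blank within 2.5 mm of its place against the stop bars each way and square within 0.05 rad; joint below 0.018 rad; pin within 0.08 rad of upright in both holes, knob within 5 mm of the hole axis and at most 72.5 mm above the board; fingers on the pin with over 1 N; bystanders within 30 mm (x of blank_center in the frame of jig between 0.0105 and 0.0155 m and y of blank_center in the frame of jig between -0.0025 and 0.0025 m and z of blank_center in the frame of jig below 0.029 m and angle between the y axis of blank_center and the y axis of jig, either way round below 0.05 rad and horizontal distance between pin_knob and jig_hole below 0.005 m and z of pin_knob in the frame of jig below 0.0725 m and angle between the z axis of pin_knob and the z axis of jig, either way round below 0.08 rad and value of joint lid below 0.018 rad and contact force between the fingers and pin above 1 N); the arm keeps its last pose, push and grip.
It fails at once if the box is moved more than 30 mm (distance of bit_box_mid from where it was at the start of the episode above 0.03 m).
It fails at once if the bottle is moved more than 30 mm (distance of oil_bottle_mid from where it was at the start of the episode above 0.03 m).
It fails at once if the collet is moved more than 30 mm (distance of collet_3_mid from where it was at the start of the episode above 0.03 m).
It also fails if it takes over 67 s, if anything falls off the work surface, if the arm or the gripper's body presses on something with over 40 N, if the wrist force passes 120 N, or if a joint passes its speed limit or range.

## Working session

There is one attempt and no reset: what is moved stays moved. The work goes in short steps, Python scripts to look and compute and a tool call to move; the robot and the scene stay as the last step left them, time stands still between calls to the robot, and variables do not carry over. Pictures are saved under pics/ and viewed, at most 10 in all, crops included, and the job is handed in when it is done.

Besides the shell and the picture viewer there is one more tool, called after "Emit:" by a JSON object that holds its "method" and its "body", one argument or row to a line. move_arm: Moves the arm, as the interface text tells. Its arguments: {"type":"object","properties":{"targets":{"type":"string"}},"required":["targets"]}

```bash
mkdir -p pics
cat > h.py <<'E'
import numpy as np, cv2
from rig import manip
def snap(n,save=None):
    s=manip.snapshot(n)
    if save: cv2.imwrite('pics/'+save,s['frame'])
    return s
def cloud(s):
    h,w=s['range_z'].shape
    u,v=np.meshgrid(np.arange(w),np.arange(h)); z=s['range_z']
    P=np.stack([(u-s['cx'])/s['fx']*z,(v-s['cy'])/s['fy']*z,z],-1)
    R=cv2.Rodrigues(np.array(s['rvec'],float))[0]
    W=(P-np.array(s['tvec']).ravel())@R
    W[z==0]=np.nan
    return W
def ray(s,u,v,h):
    R=cv2.Rodrigues(np.array(s['rvec'],float))[0]; t=np.array(s['tvec']).ravel()
    o=-R.T@t; d=R.T@np.array([(u-s['cx'])/s['fx'],(v-s['cy'])/s['fy'],1])
    return o+d*(h-o[2])/d[2]
E
python3 - <<'E'
from h import *
import pickle
for n in('scene','top'):
    s=snap(n,n+'0.png'); pickle.dump(s,open(n+'0.pkl','wb'))
    R=cv2.Rodrigues(np.array(s['rvec'],float))[0]; print(n,-R.T@np.array(s['tvec']).ravel(),R[2],s['fx'])
print(manip.get_obs())
E
```

```text
scene [ 0.16336286 -0.6316592   0.44435033] [ 0.51683497  0.73719289 -0.43523356] 400.8971189557745
top [ 0.43961628 -0.02334178  0.98214344] [ 0.14663827  0.03694259 -0.98850011] 406.1850983238779
{'time_s': 0.1, 'q': array([-1.37358032e+00,  3.51203369e-01,  1.65239437e+00, -1.83870996e-05,
        1.13904893e+00, -8.45953070e-02]), 'dq': array([ 1.50375711e-03,  7.94315079e-04, -1.18967414e-03,  1.76951976e-03,
        6.13758429e-06, -1.94770927e-03]), 'joint_torque': array([-4.22766770e-04, -5.06834829e+01, -2.91875571e+01, -8.89125454e-05,
        2.76230967e-03,  1.71653335e-05]), 'tool_pos': array([ 0.15291157, -0.52797919,  0.21038772]), 'eef_rot': array([-3.14054100e+00, -7.24265659e-05,  2.81818977e-01]), 'contact_force': array([-0.15929848,  0.53669379, -0.07777462]), 'ft_torque': array([ 0.01832009, -0.0027471 ,  0.0053716 ]), 'finger_force': 0.0, 'finger_gap': 1.002341256589031}
```

View pics/scene0.png

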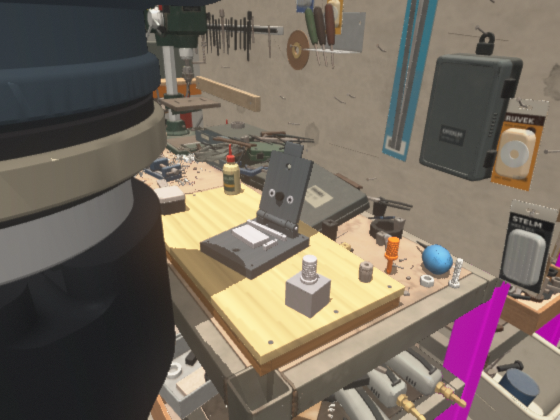

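View pics/top0.png

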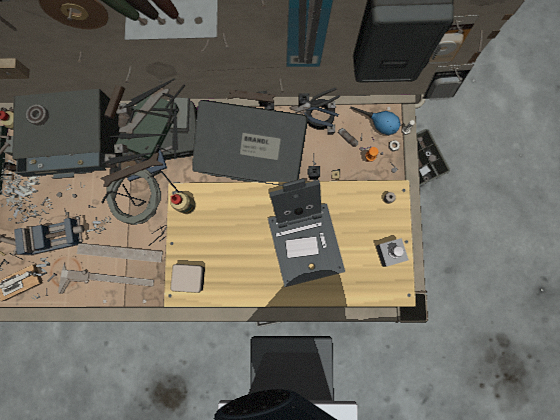

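The scene view shows the jig at about (255,240), the lid up behind it, and the holder with the pin at (308,280). In the top view the jig is at (305,250), the blank at (301,246), the hole at (311,266), the pin at (396,252), the collet at (389,197), the bottle at (180,202) and the box at (187,278).

Run:
```python
from h import *
import pickle
s=pickle.load(open('top0.pkl','rb'))
c=s['frame'][170:310,250:430]; cv2.imwrite('pics/c1.png',cv2.resize(c,None,fx=4.2,fy=4.2,interpolation=cv2.INTER_CUBIC))
W=cloud(s)
for (u,v) in [(290,275),(301,246),(311,266),(396,252),(385,262),(389,197),(180,202),(187,278),(230,250),(290,205)]: print(u,v,W[v,u].round(4), s['frame'][v,u])
```

```text
290 275 [ 0.4386 -0.0112  0.0615] [101 100  94]
301 246 [ 0.5022 -0.0363  0.0781] [195 195 199]
311 266 [ 0.4587 -0.0591  0.0445] [133 190 217]
396 252 [ 0.485  -0.2321  0.1295] [214 213 216]
385 262 [ 0.4657 -0.2172  0.0903] [142 141 140]
389 197 [ 0.6155 -0.2405  0.0532] [ 92  97 105]
180 202 [0.5949 0.2234 0.13  ] [ 1  4 38]
187 278 [0.4329 0.2139 0.0904] [158 172 182]
230 250 [0.4965 0.1278 0.0425] [126 179 207]
290 205 [ 0.5809 -0.0136  0.1592] [48 47 45]
```

View pics/c1.png

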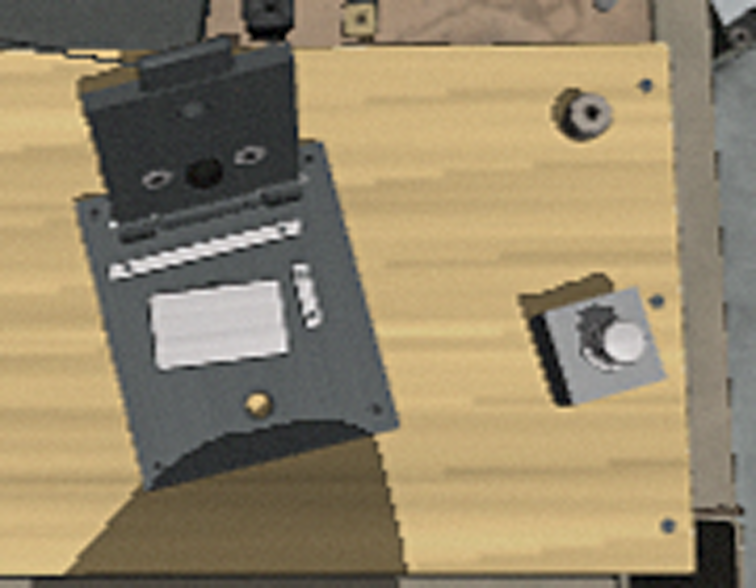

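The crop shows the base plate with corners near (147,488), (398,428), (318,140) and (78,200). The blank is at (219,324), rotated slightly against the jig, the rear bar runs from (110,272) to (300,228), the side bar is at (307,295), the hole is at (258,403) and the pin knob at (625,340).

```bash
cat > m.py <<'E'
from h import *
import pickle
s=pickle.load(open('top0.pkl','rb')); f=s['frame'].astype(int)
pt=lambda U,V,h: ray(s,(U+.5)/4.2-.5+250,(V+.5)/4.2-.5+170,h)[:2]
C=np.array([pt(*p,.065) for p in [(147,488),(398,428),(318,140),(78,200)]]) # FL FR BR BL
print('corners',C.round(4).tolist(),'ctr',C.mean(0).round(4))
for a,b in((1,0),(2,3)): d=C[b]-C[a]; print('yaw y-edge',np.arctan2(-d[0],d[1]),np.linalg.norm(d))
for a,b in((1,2),(0,3)): d=C[b]-C[a]; print('yaw x-edge',np.arctan2(d[1],d[0]),np.linalg.norm(d))
def rects(mask,x0,y0,x1,y1,h,amin=10):
    m=np.zeros(mask.shape,np.uint8); m[y0:y1,x0:x1]=mask[y0:y1,x0:x1]
    cs,_=cv2.findContours(cv2.resize(m*255,None,fx=4,fy=4,interpolation=cv2.INTER_LINEAR)//128,cv2.RETR_EXTERNAL,cv2.CHAIN_APPROX_NONE)
    for c in cs:
        if cv2.contourArea(c)<amin*16: continue
        w=np.array([ray(s,(p[0]+.5)/4-.5,(p[1]+.5)/4-.5,h)[:2] for p in c[:,0]],np.float32)*1000
        r=cv2.minAreaRect(w); print(np.round(r[0],1),np.round(r[1],1),round(r[2],1))
br=f.min(2)
print('white at .077'); rects(br>150,270,220,335,262,.077)
print('bars at .075'); rects(br>150,270,220,335,262,.075)
hm=(f[:,:,2]-f[:,:,0]>40); print('hole'); rects(hm,300,258,322,275,.065,4)
print('knob'); rects(br>190,380,240,410,262,.045+.045+.006+.034)
print('holder'); rects((br>110)&(np.ptp(f,axis=2)<25),372,235,412,270,.09)
W=cloud(s)
W2=W[165:215,262:325].reshape(-1,3); W2=W2[(W2[:,2]>.1)]
print('lid top pts max z',np.nanmax(W2,0),np.nanmin(W2,0))
E
python3 m.py
```

```text
corners [[0.4148, 0.0009], [0.4458, -0.1323], [0.601, -0.0931], [0.5693, 0.0376]] ctr [ 0.5077 -0.0467]
yaw y-edge 0.22845813302642415 0.13668561028417128
yaw y-edge 0.23842868355162863 0.13453076255738258
yaw x-edge 0.2468320082810004 0.16009407030393014
yaw x-edge 0.23337127518396658 0.15872763945738821
white at .077
[500.5 -37.2] [40.3 70.3] 6.8
[512.2 -84.7] [27.   8.8] 12.9
[540.4 -30.1] [  8.3 103.8] 13.7
bars at .075
[500.7 -37.2] [40.4 70.5] 6.8
[512.3 -84.9] [27.1  8.8] 12.9
[540.6 -30.1] [  8.3 104.1] 13.7
hole
[458.3 -58.4] [10.7 10.5] 89.7
knob
[ 486.5 -236.6] [17.1 16.3] 43.8
holder
[ 487.9 -236.6] [51.1 51.2] 15.7
lid top pts max z [0.62058088 0.02649778 0.23735319] [ 0.56568075 -0.07844574  0.10002646]
```

Emit:
{"method": "move_arm", "body": {
  "targets": "0 0 0 0 0 0.028 -1;0.1455 -0.1402 0 0 0 0 -1;0.1455 -0.1402 0 0 0 0 -1;0.1455 -0.1402 0 0 0 0 -1;0.1455 -0.1402 0 0 0 0 -1;0.1455 -0.1402 0 0 0 0 -1;0.1455 -0.1402 0 0 0 0 -1;0.1455 -0.1402 0 0 0 0 -1;0.1455 -0.1402 0 0 0 0 -1;0.1455 -0.1402 0 0 0 0 -1;0.1455 -0.1402 0 0 0 0 -1;0.1455 -0.1402 0 0 0 0 -1;0.1455 -0.1402 0 0 0 0 -1;0.1455 -0.1402 0 0 0 0 -1;0.1455 -0.1402 0 0 0 0 -1;0 0 0 0 0 0 -1"
}}

```text
time_s: 2.1
tool_pos: [0.457, -0.0491, 0.2106]
eef_rot: [-3.141, 0.0, 0.241]
contact_force: [-0.4, 0.1, 0.4]
finger_gap: 0.005
finger_force: 0.0
```

```bash
cat >> h.py <<'E'
import sys
J=np.array([.5068,-.0464]); YJ=.238
def go(jx,jy,z):
    "tool-axis units to reach jig point (mm), height z (m)"
    from scipy.spatial.transform import Rotation as Ro
    o=manip.get_obs(); p=o['tool_pos']; R=Ro.from_euler('xyz',o['eef_rot'])
    c,s=np.cos(YJ),np.sin(YJ); t=np.array([*(J+np.array([[c,-s],[s,c]])@[jx/1e3,jy/1e3]),z])
    D=Ro.from_euler('xyz',[np.pi,0,YJ])
    print('pos',p.round(4),'rot',o['eef_rot'].round(4),'F',o['contact_force'].round(1),'t',o['time_s'])
    d=(p[:2]-J); print('jig xy mm',(np.array([[c,s],[-s,c]])@d*1e3).round(1))
    print('units',(R.inv().apply(t-p)/.2).round(4),'turn',((R.inv()*D).as_rotvec()/(np.pi/2)).round(4))
E
python3 -c "
from h import *
go(-50,8,.083)"
```

```text
pos [ 0.457  -0.0491  0.2106] rot [-3.1412e+00  3.0000e-04  2.4070e-01] F [-0.4  0.1  0.4] t 2.1
jig xy mm [-49.    9.1]
units [-0.0047  0.0056  0.6379] turn [-0.0002  0.0002  0.0017]
```

Emit:
{"method": "move_arm", "body": {
  "targets": "0 0 0.16 0 0 0 -1;0 0 0.16 0 0 0 -1;0 0 0.16 0 0 0 -1;0 0 0.12 0 0 0 -1;0 0 0.038 0 0 0 -1;0 0 0 0 0 0 -1;0.02 0 0 0 0 0 -1;0.02 0 0 0 0 0 -1;0.02 0 0 0 0 0 -1;0.02 0 0 0 0 0 -1;0.02 0 0 0 0 0 -1;0.015 0 0 0 0 0 -1;0.015 0 0 0 0 0 -1;0 0 0 0 0 0 -1"
}}

```text
time_s: 3.85
tool_pos: [0.4819, -0.0447, 0.0833]
eef_rot: [3.142, -0.0, 0.238]
contact_force: [-0.1, 1.1, -0.1]
finger_gap: 0.004
finger_force: 0.0
```

```bash
python3 -c "
from h import *
go(-18,8,.083)
snap('top','p2.png'); s=snap('scene'); cv2.imwrite('pics/p3.png',cv2.resize(s['frame'][140:300,180:360],None,fx=4,fy=3.7))
s=snap('top');cv2.imwrite('pics/p2.png',cv2.resize(s['frame'][180:300,250:400],None,fx=5,fy=5))"
```

```text
pos [ 0.4819 -0.0447  0.0833] rot [ 3.1415e+00 -1.0000e-04  2.3790e-01] F [-0.1  1.1 -0.1] t 3.85
jig xy mm [-23.8   7.6]
units [ 0.0291 -0.0021  0.0015] turn [ 0.     -0.0001 -0.0001]
```

View pics/p3.png

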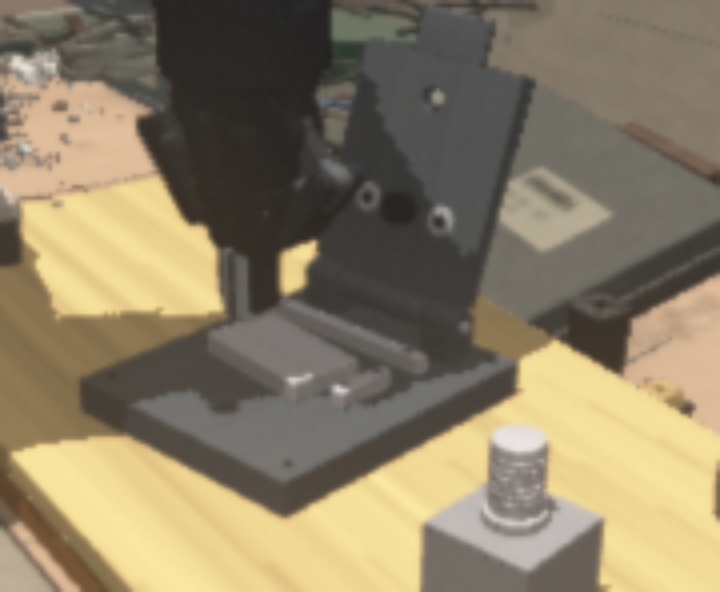

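The fingers at (250,285) are pushing the blank at (285,345), which is now almost at the rear bar and a gap away from the side bar (360,385).

Emit:
{"method": "move_arm", "body": {
  "targets": "0.01 0 0 0 0 0 -1;0.01 0 0 0 0 0 -1;0.005 0 0 0 0 0 -1;0.005 0 0 0 0 0 -1;0 0 0 0 0 0 -1"
}}

```text
time_s: 4.62
tool_pos: [0.4876, -0.0433, 0.0833]
eef_rot: [3.142, -0.0, 0.238]
contact_force: [-0.2, -0.5, 0.5]
finger_gap: -0.002
finger_force: 0.0
```

Emit:
{"method": "move_arm", "body": {
  "targets": "0.005 0 0 0 0 0 -1;0.005 0 0 0 0 0 -1;0 0 0 0 0 0 -1"
}}

```text
time_s: 5.0
tool_pos: [0.4895, -0.0428, 0.0833]
eef_rot: [3.142, -0.0, 0.238]
contact_force: [1.0, -0.6, -0.3]
finger_gap: 0.003
finger_force: 0.0
```

Emit:
{"method": "move_arm", "body": {
  "targets": "0.005 0 0 0 0 0 -1;0.005 0 0 0 0 0 -1;0 0 0 0 0 0 -1"
}}

```text
time_s: 5.38
tool_pos: [0.4915, -0.0423, 0.0833]
eef_rot: [-3.142, -0.0, 0.238]
contact_force: [0.4, -0.1, -0.6]
finger_gap: -0.005
finger_force: 0.0
```

```bash
python3 -c "
from h import *
go(-18,8,.083)
s=snap('scene'); cv2.imwrite('pics/p4.png',cv2.resize(s['frame'][200:260,200:310],None,fx=7,fy=7,interpolation=cv2.INTER_CUBIC))"
```

```text
pos [ 0.4915 -0.0423  0.0833] rot [-3.1416e+00 -1.0000e-04  2.3780e-01] F [ 0.4 -0.1 -0.6] t 5.375
jig xy mm [-13.9   7.6]
units [-0.0205 -0.002   0.0015] turn [-0.     -0.     -0.0001]
```

View pics/p4.png

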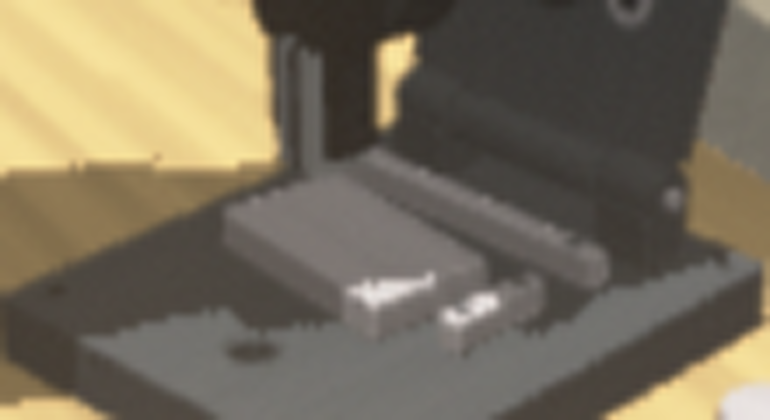

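The finger bottom at (305,170) seems to be at the blank's +y end, with the blank between (225,210) and (485,270). I'll project the tip and measure the blank to clear this up.

Run:
```python
from h import *
import pickle
s=snap('scene')
def pr(p): return cv2.projectPoints(np.array([p],float),np.array(s['rvec'],float),np.array(s['tvec'],float),np.array([[s['fx'],0,s['cx']],[0,s['fy'],s['cy']],[0,0,1]]),None)[0].ravel()
c4=lambda p:((pr(p)-[200,200])*7).round()
c,sn=np.cos(YJ),np.sin(YJ); j=lambda x,y,z:[*(J+np.array([[c,-sn],[sn,c]])@[x/1e3,y/1e3]),z]
print('tip',c4([.4915,-.0423,.0693]),'tcp+40',c4([.4915,-.0423,.123]))
print('hole',c4(j(-50,0,.065)),'rear bar front top ends',c4(j(33,-45,.075)),c4(j(33,60,.075)))
print('seat top corners',[c4(j(13+a*20,b*35,.077)) for a,b in((-1,1),(-1,-1),(1,-1),(1,1))])
print('side bar',c4(j(-17,-35,.075)),c4(j(17,-35,.075)))
t=snap('top','t5.png'); pickle.dump(t,open('t5.pkl','wb')); 
W=cloud(t); m=(W[...,2]>.07)&(W[...,2]<.085)
# blank top-face pixel corners seen in scene -> jig frame
for u,v in [(225,210),(350,305),(485,270),(350,150)]:
    w=ray(s,(u+.5)/7-.5+200,(v+.5)/7-.5+200,.077)[:2]-J; print('corner jig',(np.array([[c,sn],[-sn,c]])@w*1e3).round(1))
```

```text
tip [318. 270.] tcp+40 [315.  93.]
hole [238. 342.] rear bar front top ends [576. 258.] [312. 138.]
seat top corners [array([268., 204.]), array([447., 291.]), array([549., 239.]), array([371., 158.])]
side bar [421. 311.] [509. 266.]
corner jig [-17.  43.]
corner jig [-29.7 -20.4]
corner jig [  8.7 -32.7]
corner jig [33.3 45.2]
```

Run:
```python
from h import *
import pickle
s=snap('scene'); W=cloud(s); f=s['frame']
for r in (208,212,216,220,222,224,226,230,236): print(r,[(W[r,u].round(3).tolist()) for u in (242,244,246,249)])
c,sn=np.cos(YJ),np.sin(YJ)
m=(np.abs(W[...,2]-.077)<.003); m[:200]=0;m[262:]=0;m[:,:225]=0;m[:,290:]=0
P=(W[m][:,:2]-J)@np.array([[c,-sn],[sn,c]])*1e3
P=P[(abs(P[:,0])<60)&(abs(P[:,1])<60)]
print(len(P),P.min(0),P.max(0),cv2.minAreaRect(P.astype(np.float32)))
for k in('frame',): 
  t=pickle.load(open('t5.pkl','rb')); cv2.imwrite('pics/t5c.png',cv2.resize(t['frame'][180:300,250:350],None,fx=5,fy=5))
```

```text
208 [[0.483, -0.047, 0.138], [0.484, -0.052, 0.139], [0.488, -0.052, 0.138], [0.492, -0.057, 0.14]]
212 [[0.483, -0.047, 0.13], [0.484, -0.053, 0.132], [0.489, -0.051, 0.13], [0.492, -0.058, 0.132]]
216 [[0.483, -0.047, 0.122], [0.485, -0.051, 0.123], [0.488, -0.052, 0.123], [0.492, -0.056, 0.123]]
220 [[0.482, -0.048, 0.114], [0.484, -0.053, 0.116], [0.488, -0.052, 0.114], [0.49, -0.059, 0.117]]
222 [[0.483, -0.046, 0.109], [0.484, -0.052, 0.111], [0.488, -0.053, 0.11], [0.492, -0.056, 0.111]]
224 [[0.519, 0.021, 0.066], [0.483, -0.054, 0.108], [0.487, -0.053, 0.106], [0.53, 0.011, 0.067]]
226 [[0.506, -0.004, 0.076], [0.507, -0.01, 0.078], [0.511, -0.01, 0.077], [0.516, -0.013, 0.077]]
230 [[0.496, -0.021, 0.077], [0.5, -0.022, 0.076], [0.503, -0.024, 0.077], [0.507, -0.029, 0.078]]
236 [[0.486, -0.04, 0.076], [0.488, -0.043, 0.076], [0.491, -0.045, 0.076], [0.496, -0.048, 0.077]]
543 [-25.90793924 -47.25157011] [58.90464683 45.24845616] ((16.363956451416016, 0.5488510131835938), (93.20623779296875, 82.03530883789062), 87.05821228027344)
```

View pics/t5c.png

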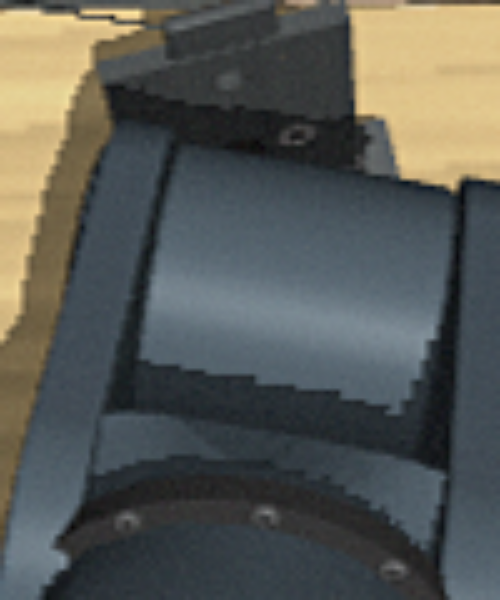

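The top view is blocked by the arm (the lid is still open at (230,60)). Depth shows the fingertip bottom at z≈0.106 with the TCP reported at 0.083, so the fingers were passing above the blank and never touched it. I'll back off and go lower, watching the force.

Emit:
{"method": "move_arm", "body": {
  "targets": "-0.09 0 0 0 0 0 -1;-0.09 0 0 0 0 0 -1;0 0 0.04 0 0 0 -1;0 0 0.04 0 0 0 -1;0 0 0.03 0 0 0 -1;0 0 0.02 0 0 0 -1;0 0 0 0 0 0 -1"
}}

```text
time_s: 6.45
tool_pos: [0.4564, -0.0507, 0.0569]
eef_rot: [-3.141, 0.001, 0.238]
contact_force: [-0.1, 0.4, 0.4]
finger_gap: -0.0
finger_force: 0.0
```

Run:
```python
from h import *
go(-50,8,.046)
s=snap('scene'); W=cloud(s); f=s['frame']
p=manip.get_obs()['tool_pos']
m=(np.hypot(W[...,0]-p[0],W[...,1]-p[1])<.03)&(W[...,2]>.068)
print('lowest finger z',np.sort(W[m][:,2])[:40].round(4))
v,u=np.where(m); print(v.max(),u[v>v.max()-3])
c=s['frame'][190:260,200:310];cv2.imwrite('pics/p6.png',cv2.resize(c,None,fx=7,fy=7,interpolation=cv2.INTER_CUBIC))
```

```text
pos [ 0.4564 -0.0507  0.0569] rot [-3.1413e+00  5.0000e-04  2.3800e-01] F [-0.1  0.4  0.4] t 6.45
jig xy mm [-50.    7.7]
units [ 0.     -0.0015  0.0547] turn [-0.0002  0.0003 -0.    ]
lowest finger z [0.0684 0.069  0.069  0.0696 0.07   0.0705 0.0705 0.0707 0.0708 0.0717
 0.0721 0.0732 0.0735 0.0736 0.0738 0.0741 0.0749 0.0755 0.0757 0.0759
 0.0772 0.0775 0.0779 0.0782 0.0785 0.0786 0.0786 0.079  0.079  0.0796
 0.0796 0.08   0.0806 0.0809 0.0809 0.081  0.0811 0.0811 0.082  0.0822]
244 [227 228 229 230 231 232 233 234 235 236 246 229 230 231 232 233 234 231
 232]
```

View pics/p6.png

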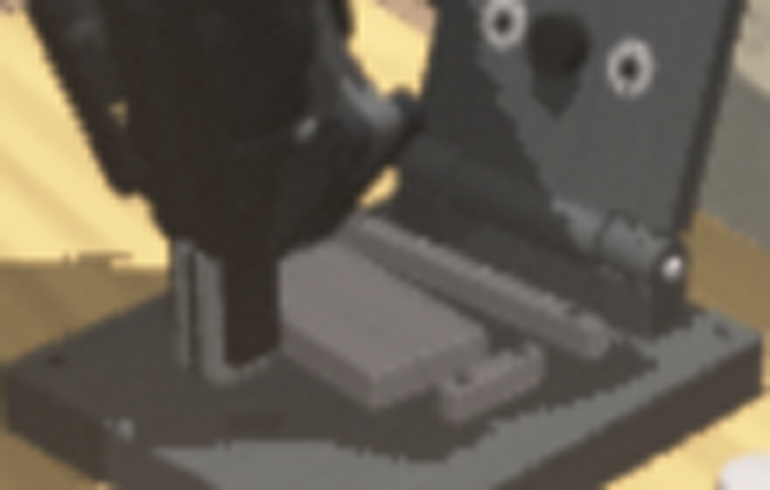

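The finger bottom is at about (225,378), just above the plate and in front of the blank (375,340). I'll descend gently until it touches.

Emit:
{"method": "move_arm", "body": {
  "targets": "0 0 0.015 0 0 0 -1;0 0 0.01 0 0 0 -1;0 0 0 0 0 0 -1"
}}

```text
time_s: 6.88
tool_pos: [0.4563, -0.0508, 0.0522]
eef_rot: [-3.141, 0.0, 0.238]
contact_force: [0.4, 0.1, 0.2]
finger_gap: -0.001
finger_force: 0.0
```

Emit:
{"method": "move_arm", "body": {
  "targets": "0 0 0.01 0 0 0 -1;0 0 0.005 0 0 0 -1;0 0 0 0 0 0 -1"
}}

```text
time_s: 7.25
tool_pos: [0.4564, -0.0508, 0.0492]
eef_rot: [-3.142, 0.0, 0.238]
contact_force: [0.7, 0.3, 0.4]
finger_gap: 0.001
finger_force: 0.0
```

Emit:
{"method": "move_arm", "body": {
  "targets": "0 0 0.005 0 0 0 -1;0 0 0.005 0 0 0 -1;0 0 0 0 0 0 -1"
}}

```text
time_s: 7.62
tool_pos: [0.4564, -0.0508, 0.0472]
eef_rot: [-3.142, 0.0, 0.238]
contact_force: [0.2, -0.7, -0.2]
finger_gap: -0.001
finger_force: 0.0
```

Emit:
{"method": "move_arm", "body": {
  "targets": "0.02 0 0 0 0 0 -1;0.02 0 0 0 0 0 -1;0.02 0 0 0 0 0 -1;0.02 0 0 0 0 0 -1;0.02 0 0 0 0 0 -1;0.02 0 0 0 0 0 -1;0.015 0 0 0 0 0 -1;0.01 0 0 0 0 0 -1;0 0 0 0 0 0 -1"
}}

```text
time_s: 8.75
tool_pos: [0.4849, -0.0439, 0.0473]
eef_rot: [3.141, -0.0, 0.238]
contact_force: [-1.4, 0.8, 0.2]
finger_gap: -0.002
finger_force: 0.0
```

Run:
```python
from h import *
go(-18,8,.046)
s=snap('scene')
c=s['frame'][190:260,200:310];cv2.imwrite('pics/p7.png',cv2.resize(c,None,fx=7,fy=7,interpolation=cv2.INTER_CUBIC))
```

```text
pos [ 0.4849 -0.0439  0.0473] rot [ 3.1415e+00 -5.0000e-04  2.3780e-01] F [-1.4  0.8  0.2] t 8.75
jig xy mm [-20.7   7.6]
units [ 0.0136 -0.0022  0.0066] turn [ 0.0001 -0.0003 -0.0001]
```

View pics/p7.png

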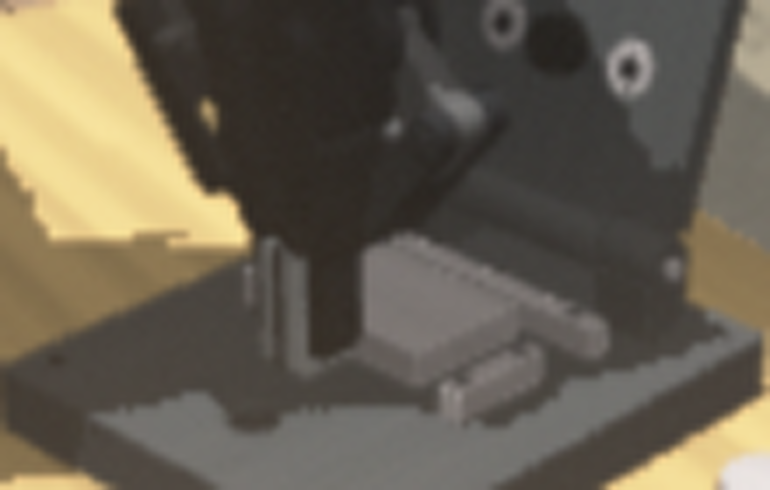

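The finger at (305,365) now really pushes the blank (420,360), which is almost at the rear bar and still clear of the side bar (490,385).

Emit:
{"method": "move_arm", "body": {
  "targets": "0.008 0 0 0 0 0 -1;0.006 0 0 0 0 0 -1;0.004 0 0 0 0 0 -1;0 0 0 0 0 0 -1"
}}

```text
time_s: 9.3
tool_pos: [0.4881, -0.0431, 0.0473]
eef_rot: [-3.142, -0.0, 0.238]
contact_force: [-1.4, 0.0, 0.8]
finger_gap: -0.001
finger_force: 0.6
```

Emit:
{"method": "move_arm", "body": {
  "targets": "0.006 0 0 0 0 0 -1;0.004 0 0 0 0 0 -1;0 0 0 0 0 0 -1"
}}

```text
time_s: 9.68
tool_pos: [0.489, -0.0427, 0.0472]
eef_rot: [-3.141, 0.002, 0.238]
contact_force: [-6.8, -1.9, 5.3]
finger_gap: 0.0
finger_force: 4.0
```

Emit:
{"method": "move_arm", "body": {
  "targets": "-0.06 0 0 0 0 0 -1;0 0 -0.15 0 0 0 -1;0 -0.12 0 0 0 0 -1;0 -0.12 0 0 0 0 -1;0.1 -0.1 0 0 0 0 -1;0.095 0 0 0 0 0 -1;0 0 0 0 0 0 -1;0 0 0.06 0 0 0 -1;0 0 0.06 0 0 0 -1;0 0 0.03 0 0 0 -1;0 0 0 0 0 0 -1"
}}

```text
time_s: 11.05
tool_pos: [0.4998, 0.0297, 0.0467]
eef_rot: [-3.141, 0.001, 0.238]
contact_force: [-0.1, 0.0, 0.6]
finger_gap: -0.0
finger_force: 0.0
```

Run:
```python
from h import *
go(11,52,.047)
```

```text
pos [0.4998 0.0297 0.0467] rot [-3.1413e+00  1.2000e-03  2.3760e-01] F [-0.1  0.   0.6] t 11.05
jig xy mm [11.1 75.6]
units [-0.0007  0.1179 -0.0016] turn [-0.0002  0.0007 -0.0003]
```

Emit:
{"method": "move_arm", "body": {
  "targets": "0 0.02 0 0 0 0 -1;0 0.02 0 0 0 0 -1;0 0.02 0 0 0 0 -1;0 0.02 0 0 0 0 -1;0 0.02 0 0 0 0 -1;0 0.01 0 0 0 0 -1;0 0.008 0 0 0 0 -1;0 0 0 0 0 0 -1"
}}

```text
time_s: 12.05
tool_pos: [0.5059, 0.0068, 0.0473]
eef_rot: [3.142, -0.0, 0.238]
contact_force: [-0.1, 0.8, 0.6]
finger_gap: -0.005
finger_force: 0.4
```

Emit:
{"method": "move_arm", "body": {
  "targets": "0 0.008 0 0 0 0 -1;0 0.006 0 0 0 0 -1;0 0 0 0 0 0 -1"
}}

```text
time_s: 12.42
tool_pos: [0.5065, 0.0041, 0.0473]
eef_rot: [3.142, -0.0, 0.238]
contact_force: [-1.9, 1.1, 0.9]
finger_gap: -0.0
finger_force: 0.7
```

Emit:
{"method": "move_arm", "body": {
  "targets": "0 0.006 0 0 0 0 -1;0 0.004 0 0 0 0 -1;0 0 0 0 0 0 -1"
}}

```text
time_s: 12.8
tool_pos: [0.507, 0.0021, 0.0473]
eef_rot: [3.142, -0.0, 0.238]
contact_force: [-0.7, 2.1, 1.6]
finger_gap: -0.002
finger_force: 1.0
```

Emit:
{"method": "move_arm", "body": {
  "targets": "0 0.006 0 0 0 0 -1;0 0.004 0 0 0 0 -1;0 0 0 0 0 0 -1"
}}

```text
time_s: 13.18
tool_pos: [0.5071, 0.0015, 0.0473]
eef_rot: [-3.14, 0.0, 0.237]
contact_force: [-1.8, 13.5, 3.3]
finger_gap: 0.0
finger_force: 6.8
```

Emit:
{"method": "move_arm", "body": {
  "targets": "0 -0.06 0 0 0 0 -1;0 0 -0.15 0 0 0 -1;-0.13 0.1 0 0 0 0 -1;-0.12 0.1 0 0 0 0 -1;0 0.09 0 0 0 0 -1;0 0 0 0 0 0 -1;0 0 0.08 0 0 0 -1;0 0 0.07 0 0 0 -1;0 0 0 0 0 0 -1;0.03 0 0 0 0 0 -1;0.03 0 0 0 0 0 -1;0.03 0 0 0 0 0 -1;0.01 0 0 0 0 0 -1;0 0 0 0 0 0 -1"
}}

```text
time_s: 14.92
tool_pos: [0.4892, -0.0515, 0.0473]
eef_rot: [-3.142, 0.0, 0.238]
contact_force: [-0.4, -0.3, 0.6]
finger_gap: -0.002
finger_force: 0.0
```

Run:
```python
from h import *
go(-16.4,0,.047)
```

```text
pos [ 0.4892 -0.0515  0.0473] rot [-3.1416  0.      0.2379] F [-0.4 -0.3  0.6] t 14.925
jig xy mm [-18.3  -0.8]
units [ 0.0097 -0.0038  0.0014] turn [-0.      0.     -0.0001]
```

Emit:
{"method": "move_arm", "body": {
  "targets": "0.007 0 0 0 0 0 -1;0.007 0 0 0 0 0 -1;0.004 0 0 0 0 0 -1;0 0 0 0 0 0 -1"
}}

```text
time_s: 15.42
tool_pos: [0.491, -0.0509, 0.0471]
eef_rot: [-3.141, 0.004, 0.238]
contact_force: [-9.1, -3.6, 6.2]
finger_gap: 0.002
finger_force: 4.8
```

Emit:
{"method": "move_arm", "body": {
  "targets": "-0.1 0 0 0 0 0 -1;0 0 -0.25 0 0 0 -1;0 0 -0.25 0 0 0 -1;0 0 -0.25 0 0 0 -1;0 0 -0.25 0 0 0 -1;0 0 -0.05 0 0 0 -1;0 0 0 0 0 0 -1"
}}

```text
time_s: 16.3
tool_pos: [0.4731, -0.0554, 0.2571]
eef_rot: [3.141, -0.0, 0.238]
contact_force: [-0.1, -0.2, 0.4]
finger_gap: -0.002
finger_force: 0.0
```

Run:
```python
from h import *
go(140,0,.25)
s=snap('scene'); W=cloud(s); R=np.array([[np.cos(YJ),-np.sin(YJ)],[np.sin(YJ),np.cos(YJ)]])
Q=(W[...,:2]-J)@R*1e3
f=s['frame']; 
m=(abs(W[...,2]-.077)<.0025)&(abs(Q[...,0])<31)&(abs(Q[...,1])<46)
P=Q[m]; print('blank',len(P),np.percentile(P,[1,50,99],axis=0).round(1),[np.round(a,2) for a in cv2.minAreaRect(P.astype(np.float32))])
# rear bar top .075 and lid points
L=(W[...,2]>.1)&(abs(Q[...,1])<55)&(Q[...,0]>55)&(Q[...,0]<135)
l=Q[L]; z=W[L][:,2]; k=(z>.11)&(z<.24); print('lid slope',np.polyfit(z[k],l[k,0]/1e3,1), z.max(), l[z>z.max()-.006].mean(0))
B=(W[...,2]>.05)&(Q[...,0]>135)&(Q[...,0]<230)&(abs(Q[...,1])<80); print('behind max z',np.percentile(W[B][:,2],[50,90,99]) if B.any() else None)
cv2.imwrite('pics/p8.png',cv2.resize(f[110:260,190:330],None,fx=4,fy=4,interpolation=cv2.INTER_CUBIC))
```

```text
pos [ 0.4731 -0.0554  0.2571] rot [ 3.1415e+00 -3.0000e-04  2.3780e-01] F [-0.1 -0.2  0.4] t 16.3
jig xy mm [-34.9  -0.8]
units [ 0.8744 -0.0041  0.0357] turn [ 0.0001 -0.0002 -0.0001]
blank 370 [[ -7.7 -43.7]
 [ 11.4  -6.8]
 [ 30.5  31.2]] [array([10.29, -6.71]), array([79.39, 42.56]), np.float64(86.11)]
lid slope [0.34154834 0.02778001] 0.23554163260868657 [107.84284386  -4.16872337]
behind max z [0.05963512 0.06727748 0.07278919]
```

View pics/p8.png

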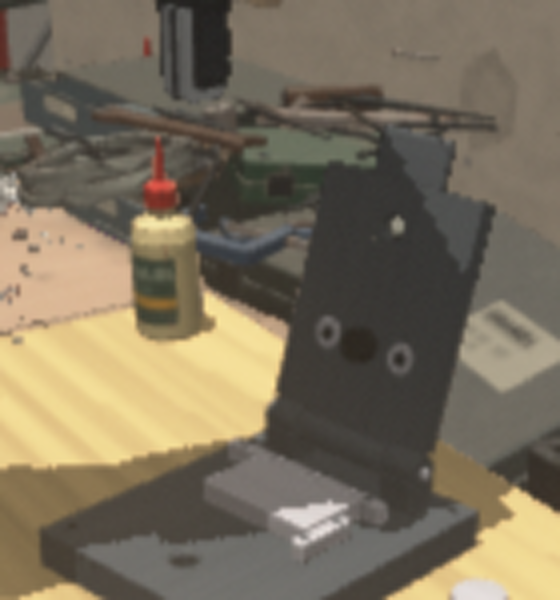

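The blank (290,495) lies against both bars, with the lid still open behind it (tongue top at (415,135)). Next I'll go over and behind the lid.

Emit:
{"method": "move_arm", "body": {
  "targets": "0.15 0 0 0 0 0 -1;0.15 0 0 0 0 0 -1;0.15 0 0 0 0 0 -1;0.15 0 0 0 0 0 -1;0.15 0 0 0 0 0 -1;0.135 0 0 0 0 0 -1;0 0 0 0 0 0 -1;0 0 0.15 0 0 0 -1;0 0 0.15 0 0 0 -1;0 0 0.12 0 0 0 -1;0 0 0 0 0 0 -1"
}}

```text
time_s: 17.73
tool_pos: [0.6432, -0.0138, 0.1707]
eef_rot: [-3.14, 0.005, 0.238]
contact_force: [-0.5, 0.6, 1.4]
finger_gap: 0.003
finger_force: 0.0
```

Run:
```python
from h import *
go(-45,0,.173)
```

```text
pos [ 0.6432 -0.0138  0.1707] rot [-3.1399  0.005   0.2376] F [-0.5  0.6  1.4] t 17.725
jig xy mm [140.3  -0.4]
units [-0.9263 -0.0019 -0.007 ] turn [-0.0011  0.0032 -0.0002]
```

Emit:
{"method": "move_arm", "body": {
  "targets": "-0.04 0 0 0 0 0 -1;-0.05 0 0 0 0 0 -1;-0.05 0 0 0 0 0 -1;-0.05 0 0 0 0 0 -1;-0.05 0 0 0 0 0 -1;-0.05 0 0 0 0 0 -1;-0.05 0 0 0 0 0 -1;-0.05 0 0 0 0 0 -1;-0.05 0 0 0 0 0 -1"
}}

```text
time_s: 18.85
tool_pos: [0.5588, -0.0345, 0.173]
eef_rot: [-3.141, 0.001, 0.238]
contact_force: [1.2, 1.1, -0.2]
finger_gap: -0.003
finger_force: 0.7
```

Emit:
{"method": "move_arm", "body": {
  "targets": "-0.06 0 0 0 0 0 -1;-0.06 0 0 0 0 0 -1;-0.06 0 0 0 0 0 -1;-0.06 0 0 0 0 0 -1;-0.06 0 0 0 0 0 -1;-0.06 0 0 0 0 0 -1;-0.05 0 0 0 0 0 -1;-0.05 0 0 0 0 0 -1;0 0 0 0 0 0 -1"
}}

```text
time_s: 19.98
tool_pos: [0.4698, -0.0562, 0.1734]
eef_rot: [3.142, -0.0, 0.237]
contact_force: [-0.1, 0.3, 0.1]
finger_gap: -0.004
finger_force: 0.0
```

```bash
cat > lid.py <<'E'
from h import *
go(-45,0,.173)
s=snap('scene'); W=cloud(s); R=np.array([[np.cos(YJ),-np.sin(YJ)],[np.sin(YJ),np.cos(YJ)]])
Q=(W[...,:2]-J)@R*1e3; D=np.ptp(s['frame'].astype(int),axis=2)<25
L=D&(W[...,2]>.079)&(abs(Q[...,1]+30)<18)&(Q[...,0]<45)&(Q[...,0]>-75)
print(L.sum(),'lid fit (-slope=angle)',np.polyfit(Q[L][:,0]/1e3,W[L][:,2],1) if L.sum()>9 else None)
E
python3 lid.py
```

```text
pos [ 0.4698 -0.0562  0.1734] rot [ 3.1416 -0.      0.2375] F [-0.1  0.3  0.1] t 19.975
jig xy mm [-38.3  -0.8]
units [-0.0336 -0.0041  0.0019] turn [ 0.     -0.     -0.0003]
3796 lid fit (-slope=angle) [-1.5491825   0.25257244]
```

Emit:
{"method": "move_arm", "body": {
  "targets": "0 0 -0.05 0 0 0 -1;-0.02 0.15 0 0 0 0 1;-0.02 0.15 0 0 0 0 1;-0.02 0.15 0 0 0 0 1;-0.02 0.15 0 0 0 0 1;-0.025 0.15 0 0 0 0 1;-0.025 0.147 0 0 0 0 1;0 0 0 0 0 0 1;0 0 0 0 0 0 1;0 0 0 0 0 0 1;0 0 0 0 0 0 1"
}}

```text
time_s: 21.4
tool_pos: [0.4873, -0.236, 0.1834]
eef_rot: [3.142, -0.0, 0.239]
contact_force: [-0.2, 0.4, -0.4]
finger_gap: 1.002
finger_force: 0.0
```

```bash
python3 lid.py
cat > lid2.py <<'E'
from h import *
s=snap('top'); W=cloud(s); R=np.array([[np.cos(YJ),-np.sin(YJ)],[np.sin(YJ),np.cos(YJ)]])
Q=(W[...,:2]-J)@R*1e3
L=(W[...,2]>.079)&(W[...,2]<.25)&(abs(Q[...,1])<45)&(Q[...,0]<45)&(Q[...,0]>-95)
print(L.sum(),'lid top fit',np.polyfit(Q[L][:,0]/1e3,W[L][:,2],1))
E
python3 lid2.py
python3 - <<'E'
from h import *
s=snap('scene','p9.png'); W=cloud(s)
p=manip.get_obs()['tool_pos']; print(p)
m=(np.hypot(W[...,0]-.487,W[...,1]+.2366)<.03)&(W[...,2]>.1)&(W[...,2]<.14)
print('knob pts',m.sum(),np.percentile(W[m],[2,50,98],axis=0).round(4) if m.any() else 0)
m=(np.hypot(W[...,0]-p[0],W[...,1]-p[1])<.07)&(W[...,2]>.15); print('finger lowest',np.sort(W[m][:,2])[:30:5])
E
```

```text
pos [ 0.4873 -0.236   0.1834] rot [ 3.1416e+00 -1.0000e-04  2.3860e-01] F [-0.2  0.4 -0.4] t 21.4
jig xy mm [ -63.6 -179.7]
units [ 0.0936 -0.8982  0.0521] turn [ 0.     -0.      0.0004]
594 lid fit (-slope=angle) [-0.05558005  0.09572785]
2416 lid top fit [-0.07159121  0.09495643]
[ 0.48730262 -0.23629316  0.18335997]
knob pts 325 [[ 0.4794 -0.2491  0.1011]
 [ 0.4852 -0.2442  0.1198]
 [ 0.4982 -0.231   0.1303]]
finger lowest [0.21684337 0.2174881  0.21805136 0.21838549 0.21878191 0.21906771]
```

Emit:
{"method": "move_arm", "body": {
  "targets": "0 0.003 0.12 0 0 0 1;0 0 0.12 0 0 0 1;0 0 0.12 0 0 0 1;0 0 0.1 0 0 0 1;0 0 0.06 0 0 0 1;0 0 0.017 0 0 0 1;0 0 0 0 0 0 1"
}}

```text
time_s: 22.42
tool_pos: [0.4876, -0.2373, 0.0763]
eef_rot: [3.141, -0.0, 0.238]
contact_force: [-0.4, 0.8, -0.2]
finger_gap: 1.003
finger_force: 0.0
```

Emit:
{"method": "move_arm", "body": {
  "targets": "0 0 0 0 0 0 -1;0 0 0 0 0 0 -1;0 0 0 0 0 0 -1;0 0 0 0 0 0 -1;0 0 0 0 0 0 -1;0 0 0 0 0 0 -1;0 0 0 0 0 0 -1;0 0 0 0 0 0 -1"
}}

```text
time_s: 23.42
tool_pos: [0.4875, -0.2372, 0.0762]
eef_rot: [3.141, -0.0, 0.238]
contact_force: [-1.2, 0.4, 5.5]
finger_gap: 0.245
finger_force: 58.6
```

Emit:
{"method": "move_arm", "body": {
  "targets": "0 0 -0.15 0 0 0 -1;0 0 -0.15 0 0 0 -1;0 0 -0.1 0 0 0 -1;0.0115 -0.15 0 0 0 0 -1;0.0115 -0.15 0 0 0 0 -1;0.0115 -0.15 0 0 0 0 -1;0.0115 -0.15 0 0 0 0 -1;0.0115 -0.15 0 0 0 0 -1;0.011 -0.1545 0 0 0 0 -1;0 0 0 0 0 0 -1;0 0 0.05 0 0 0 -1;0 0 0 0 0 0 -1"
}}

```text
time_s: 24.92
tool_pos: [0.4577, -0.0586, 0.1449]
eef_rot: [-3.141, 0.002, 0.237]
contact_force: [-0.4, -0.7, -0.5]
finger_gap: 0.244
finger_force: 58.9
```

```bash
python3 lid.py
python3 - <<'E'
from h import *
go(-50,0,.12)
s=snap('scene'); W=cloud(s); p=manip.get_obs()['tool_pos']
R=np.array([[np.cos(YJ),-np.sin(YJ)],[np.sin(YJ),np.cos(YJ)]]); Q=(W[...,:2]-J)@R*1e3
m=(np.hypot(W[...,0]-p[0],W[...,1]-p[1])<.03)&(W[...,2]>.108)&(W[...,2]<.15)
for r in range(200,262,2):
    k=np.where(m[r])[0]
    if len(k): print(r,k.min(),k.max(),W[r,k].mean(0).round(4))
c=s['frame'][185:265,190:300];cv2.imwrite('pics/p10.png',cv2.resize(c,None,fx=7,fy=7,interpolation=cv2.INTER_CUBIC))
E
```

```text
pos [ 0.4577 -0.0586  0.1449] rot [-3.1409e+00  1.6000e-03  2.3700e-01] F [-0.4 -0.7 -0.5] t 24.925
jig xy mm [-50.7  -0.3]
units [ 0.028  -0.0017 -0.1406] turn [-0.0005  0.001  -0.0006]
3415 lid fit (-slope=angle) [-1.97896384  0.16034103]
pos [ 0.4579 -0.0587  0.1453] rot [-3.1411e+00  1.1000e-03  2.3690e-01] F [-0.2  1.  -0.8] t 24.975
jig xy mm [-50.5  -0.4]
units [ 0.0024 -0.0018  0.1263] turn [-0.0003  0.0007 -0.0007]
208 232 237 [ 0.4602 -0.0626  0.1494]
210 232 237 [ 0.4593 -0.063   0.1459]
212 232 237 [ 0.4595 -0.0624  0.1418]
214 232 237 [ 0.4593 -0.0624  0.1379]
216 232 237 [ 0.4588 -0.0632  0.1344]
218 232 237 [ 0.4589 -0.0628  0.1303]
220 233 237 [ 0.4599 -0.0626  0.126 ]
222 234 236 [ 0.4603 -0.0616  0.1215]
```

View pics/p10.png

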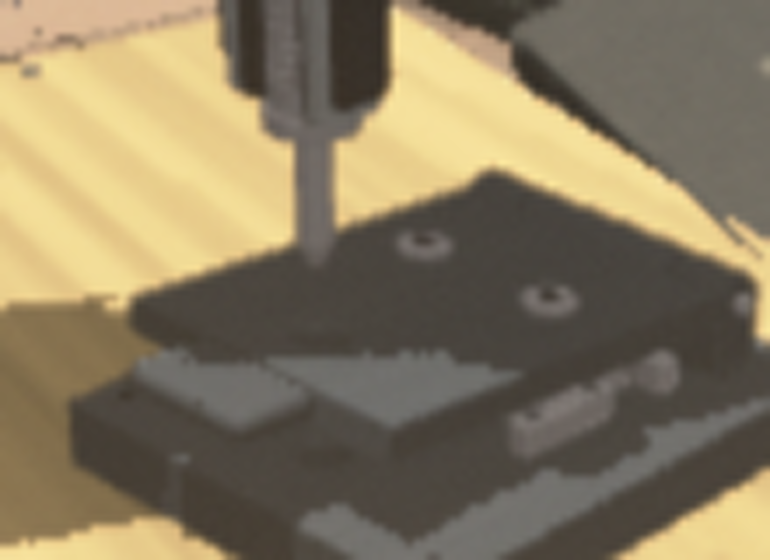

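The pin hangs with its tip at (315,265), the lid is down, and its hole is the faint dark ellipse near (325,340). I'll compare both in this camera.

Run:
```python
from h import *
s=snap('scene'); g=s['frame'].astype(int).sum(2)
print(g[228:240,226:248])
R=np.array([[np.cos(YJ),-np.sin(YJ)],[np.sin(YJ),np.cos(YJ)]])
W=cloud(s); m=W[228:240,226:248]; print('lid z near',np.nanmedian(m[...,2]))
for u,v in ((236,233.1),):
  for z in (.0965,.0985): w=ray(s,u,v,z)[:2]; print(z,w,(w-J)@R*1e3)
w=np.array([.4616,-.0594]); print('pin jig',(w-J)@R*1e3)
# base hole in first scene image
import pickle
s0=pickle.load(open('scene0.pkl','rb'))
w=ray(s0,(250.5)/7-.5+200,(350.5)/7-.5+200,.065)[:2]; print('base hole by scene',w,(w-J)@R*1e3)
```

```text
[[209 209 210 206 205 203 205 209 209 205 204 205 208 205 205 207 206 206
  206 202 206 204]
 [207 205 209 205 204 204 207 205 211 208 206 205 206 205 204 205 201 202
  205 206 206 204]
 [204 208 206 209 209 209 209 211 211 211 212 208 206 207 206 204 206 203
  205 206 202 201]
 [209 209 209 206 210 206 212 215 216 217 215 207 211 208 207 205 205 203
  205 202 205 206]
 [207 210 205 207 209 207 206 205 205 205 206 201 204 204 199 207 204 204
  201 205 203 206]
 [212 209 208 209 207 201 197 191 194 198 197 190 193 193 196 202 206 205
  203 205 201 201]
 [212 209 206 209 205 205 205 200 194 197 197 196 188 194 202 207 216 205
  206 205 205 214]
 [212 211 219 222 223 219 221 220 216 222 218 219 219 217 218 233 278 225
  215 219 237 295]
 [240 238 290 302 302 301 306 300 305 305 305 306 302 302 302 302 316 302
  306 304 311 329]
 [314 272 281 306 321 324 329 331 329 329 322 325 325 324 325 324 325 328
  331 330 333 333]
 [330 319 321 287 287 310 323 332 328 326 328 327 330 330 334 330 333 334
  336 334 335 333]
 [330 327 330 319 318 271 280 307 324 328 328 329 333 336 336 336 333 337
  337 332 329 327]]
lid z near 0.0993120006699443
0.0965 [ 0.46343146 -0.05794933] [-44.86890281  -0.99922931]
0.0985 [ 0.46170619 -0.06124793] [-47.32322068  -3.79809855]
pin jig [-46.99075015  -1.97722035]
base hole by scene [ 0.45898397 -0.06155684] [-50.04153058  -3.45650608]
```

Emit:
{"method": "move_arm", "body": {
  "targets": "0.002 0.005 0.04 0 0 0 -1;0 0 0.04 0 0 0 -1;0 0 0.03 0 0 0 -1;0 0 0.03 0 0 0 -1;0 0 0.02 0 0 0 -1;0 0 0 0 0 0 -1"
}}

```text
time_s: 25.82
tool_pos: [0.4586, -0.059, 0.1136]
eef_rot: [-3.141, 0.0, 0.238]
contact_force: [-0.6, -0.2, -0.7]
finger_gap: 0.238
finger_force: 58.9
```

Emit:
{"method": "move_arm", "body": {
  "targets": "0 0 0.025 0 0 0 -1;0 0 0.025 0 0 0 -1;0 0 0.025 0 0 0 -1;0 0 0.025 0 0 0 -1;0 0 0.02 0 0 0 -1;0 0 0 0 0 0 -1"
}}

```text
time_s: 26.58
tool_pos: [0.4585, -0.0589, 0.0896]
eef_rot: [-3.141, 0.001, 0.238]
contact_force: [0.4, 1.1, -0.2]
finger_gap: 0.241
finger_force: 58.9
```

Emit:
{"method": "move_arm", "body": {
  "targets": "0 0 0.015 0 0 0 -1;0 0 0.015 0 0 0 -1;0 0 0.01 0 0 0 -1;0 0 0.01 0 0 0 -1;0 0 0 0 0 0 -1"
}}

```text
time_s: 27.2
tool_pos: [0.4587, -0.059, 0.0798]
eef_rot: [-3.142, 0.0, 0.238]
contact_force: [-1.5, -0.9, 1.6]
finger_gap: 0.239
finger_force: 58.9
```

Pressing on.

Emit:
{"method": "move_arm", "body": {
  "targets": "0 0 0.006 0 0 0 -1;0 0 0.006 0 0 0 -1;0 0 0.004 0 0 0 -1;0 0 0 0 0 0 -1;0 0 0 0 0 0 -1"
}}

```text
time_s: 27.82
tool_pos: [0.4586, -0.059, 0.0771]
eef_rot: [3.142, 0.0, 0.238]
contact_force: [-6.3, -1.4, 12.8]
finger_gap: 0.242
finger_force: 60.0
```

Emit:
{"method": "move_arm", "body": {
  "targets": "0 0 0.004 0 0 0 -1;0 0 0 0 0 0 -1;0 0 0 0 0 0 -1;0 0 0 0 0 0 -1"
}}

```text
time_s: 28.32
tool_pos: [0.4587, -0.059, 0.077]
eef_rot: [3.141, -0.0, 0.238]
contact_force: [-9.9, -0.7, 23.3]
finger_gap: 0.245
finger_force: 61.2
```

Run:
```python
from h import *
go(-50,0,.077)
R=np.array([[np.cos(YJ),-np.sin(YJ)],[np.sin(YJ),np.cos(YJ)]])
s=snap('scene'); W=cloud(s); Q=(W[...,:2]-J)@R*1e3
L=(abs(W[...,2]-.09)<.01)&(Q[...,1]>-46)&(Q[...,1]<-25)&(Q[...,0]<35)&(Q[...,0]>-60)
P=Q[L]; z=W[L][:,2]
for _ in range(3):
    A=np.c_[P/1e3,np.ones(len(P))]; k=np.linalg.lstsq(A,z,rcond=None)[0]; r=z-A@k; g=r>-.002; P=P[g]; z=z[g]
print('lid plane',k.round(4),len(P))
```

```text
pos [ 0.4587 -0.059   0.077 ] rot [ 3.1414e+00 -1.0000e-04  2.3790e-01] F [-9.9 -0.7 23.3] t 28.325
jig xy mm [-49.7  -0.9]
units [-0.0013 -0.0047 -0.0002] turn [ 0.0001 -0.     -0.0001]
lid plane [0.0042 0.0256 0.0918] 298
```

```bash
python3 -c "
from rig import manip
print(manip.finish_job())"
```

```text
the job is handed in; nothing more can be done
None
```

I handed the job in at about 28 s of the 67 s. The blank was pushed against both stop bars and the upper half measured level and shut. The pin is home, still gripped and pressed down with about 23 N; the hand-in gave no verdict back.

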